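Run a phone board in the spring-return test press

TASK

Start a board test: on the controller press the long bar key, then the square key, then the large round key, each right down and let up again before the next, and leave the small round key alone. Then flip the safety catch on the test press all the way over to the side, pull the press lever forward to its stop and keep holding it there: it springs back if let go, so the program finishes while the gripper is still holding the lever at its stop. Do not shift the other things on the bench.

Things in the scene. Friction and masses are not known exactly. Their poses are not given: they have to be found in the camera images.
- press: Test press, fixed: grey base 240 (x) x 200 (y) x 55 mm, origin under its centre, front towards its -x (the robot), +y its left. On it a board under a clear platen (driven by the lever), two cheeks (y +-70, x 20 to 80, up to z 110 mm) joined by a bridge (top z 115, x 8 to 80 mm), lever and catch. Press and controller may swap sides of the bench.
- lever_bar (a point): Middle of the lever's black round crossbar (14 mm diameter, 190 mm long, along the press's y) on the tops of two steel arms at y +-85 mm; 150 mm from the hinge, free space all round it between the arms. At rest it leans back: 72 mm behind (+x) and 132 mm above the hinge, 217 mm above the bench.
- lever_hinge (a point): Point on the lever's hinge axis (parallel to the press's y), midway between the arms, at x 50, y 0, z 85 mm in the press's frame. The bar moves on a 150 mm arc about it.
- lever (a joint): Lever angle, rad: 0 at rest (leaning back 0.50 from upright), grows as the bar is pulled to the press's front (-x), stop at 0.95 (leaning forward 0.45). A spring drives it back: about 4 N at the bar to start, about 10 N at the stop. The upright catch really blocks it within about 0.1 rad.
- catch_tab (a point): Grip point on the safety catch: round steel bar, 12 mm diameter, 128 long, along the press's x, on a flat stem 20 mm wide, above the press's left (+y) edge. Upright, the bar is at y 85, z 145, x -62 to +66 mm in the press's frame, a 34 mm wide stop block on its rear end just in front of the lever's left arm; this point is at x -45, stem 35 mm behind.
- catch_hinge (a point): Point on the catch's hinge axis (parallel to the press's x) straight below the grip point when the catch is upright: x -45, y 85, z 70 mm in the press's frame. The bar moves on a 75 mm arc about it.
- catch (a joint): Catch angle, rad: 0 upright (blocking; starts at 0 to 0.12), grows as its bar is swung outward and down to the press's +y side, stop at 1.5 (lying out to the side, bar about 75 mm above the bench). Stiff hinge (about 1.5 N at the bar), stays where it is left.
- controller: Test controller, fixed to the bench: black box 190 (x) x 140 (y) x 45 mm with a display on its rear (+x) half and four equal-coloured raised keys on the front half; origin at the centre of its underside, front towards its -x.
- key_long_top (a point): Top centre of the long bar key, 12 (x) x 36 (y) mm, front right of the four, at x -62, y -29, z 54 mm in the controller's frame (9 mm above the panel).
- key_square_top (a point): Top centre of the square key, 24 x 24 mm, rear right, at x -6, y -29, z 54 mm in the controller's frame.
- key_round_top (a point): Top centre of the large round key, 26 mm diameter, front left, at x -62, y 29, z 54 mm in the controller's frame.
- key_small_top (a point): Top centre of the small round key, 12 mm diameter, rear left, at x -6, y 29, z 54 mm in the controller's frame. Not to be pressed.
- key_long (a joint): Depth of the long bar key, m: 0 up, 0.005 down. Pressed straight down, travel 5 mm, about 1.5 N to start and 5 N at the bottom, springs back. Same material as the other keys.
- key_square (a joint): Depth of the square key, m: 0 up, 0.005 down. Pressed straight down, travel 5 mm, about 1.5 N to start and 5 N at the bottom, springs back. Same material as the other keys.
- key_round (a joint): Depth of the large round key, m: 0 up, 0.005 down. Pressed straight down, travel 5 mm, about 1.5 N to start and 5 N at the bottom, springs back. Same material as the other keys.
- key_small (a joint): Depth of the small round key, m: 0 up, 0.005 down. Pressed straight down, travel 5 mm, about 1.5 N to start and 5 N at the bottom, springs back. Same material as the other keys.
- tweezers: Bystander: steel tweezers lying flat, 120 x 12 x 6 mm, origin under the centre.
- flux_bottle: Bystander: small amber bottle, 36 mm diameter, 75 mm tall, origin under the centre.
- solder_reel: Bystander: reel lying flat, 60 mm diameter, 28 mm high, origin under the centre.
- phone: Bystander: phone lying flat, 72 x 148 x 9 mm, origin under the centre.
- multimeter: Bystander: multimeter lying flat, 190 x 90 x 44 mm, origin under the centre.
- tape_roll: Bystander: orange tape ring lying flat, 72 mm diameter, 18 mm high, origin under the centre.
- screw_jar: Bystander: white open tub, 76 mm diameter, 75 mm tall, origin under the centre.
Things that resemble listed ones, but are neither listed nor needed, are in the scene too. Leave any purple look-alike of the controller alone.

How it is judged (in metres and radians):
On the way, in this order (a step that is already met when the one before it is completed fails the run):
1. the long bar key is pressed alone (value of joint key_long above 0.0035 m and value of joint each of key_square, key_round, key_small below 0.0015 m), for 0.05 s.
2. then the square key is pressed alone (value of joint key_square above 0.0035 m and value of joint each of key_long, key_round, key_small below 0.0015 m), for 0.05 s.
3. then the large round key is pressed alone (value of joint key_round above 0.0035 m and value of joint each of key_long, key_square, key_small below 0.0015 m), for 0.05 s.
4. the keys are let up and the catch is flipped over to the side, the lever still at rest (value of joint catch above 1.2 rad and value of joint lever below 0.2 rad and value of joint each of key_long, key_square, key_round, key_small below 0.0015 m), for 0.2 s.
5. the lever is pulled to its stop and held (value of joint lever above 0.85 rad and contact force between the fingers and lever above 2 N), for 0.3 s.
At the end, for the whole second after the job is handed in: The fingers hold the lever forward at its stop (joint above 0.85 of 0.95 rad, finger force on it above 2 N) through the last second, the catch lies flipped to the side (above 1.2 of 1.5 rad) and all keys are up (less than 1.5 mm down) (all of step 5 and value of joint catch above 1.2 rad and value of joint each of key_long, key_square, key_round, key_small below 0.0015 m); the arm keeps its last pose, push and grip.
It fails at once if the lever is forced while the catch still guards it (lever above 0.25 rad with the catch below 0.9 rad) (value of joint lever above 0.25 rad and value of joint catch below 0.9 rad).
It fails at once if two keys are down at once (both more than 2.5 mm) (value of joint each of key_long, key_square above 0.0025 m or value of joint each of key_long, key_round above 0.0025 m or value of joint each of key_long, key_small above 0.0025 m or value of joint each of key_square, key_round above 0.0025 m or value of joint each of key_square, key_small above 0.0025 m or value of joint each of key_round, key_small above 0.0025 m).
It fails at once if the small round key is pressed (more than 2.5 mm) (value of joint key_small above 0.0025 m).
It fails at once if a bystander is shifted by more than 30 mm or tipped over (distance of any of tweezers, flux_bottle, solder_reel, phone, multimeter, tape_roll, screw_jar from where it was at the start of the episode above 0.03 m or angle between any of tweezers, flux_bottle, solder_reel, phone, multimeter, tape_roll, screw_jar's own z axis and vertical above 0.6 rad).
It also fails if it takes over 72 s, if anything falls off the work surface, if the arm or the gripper's body presses on something with over 40 N, if the wrist force passes 120 N, or if a joint passes its speed limit or range.

ROBOT

A 6-joint arm with a two-finger parallel gripper is mounted at the origin on the work surface. World frame = base frame: x ahead of the robot, y to its left, z up, the work surface at z = 0. Lengths are in mm, angles in degrees, forces in N, time in s.
With the tool pointing down it reaches from about 350 to 850 mm from the base axis. Payload 8.1 kg.
Tool frame: the origin (TCP) lies at the very end of the fingers, on their centre line; the grasp point (between the pads) lies 19 mm behind it (r.grip_point_offset is the distance from the TCP to the grasp point, in mm); z points along the fingers, y is the line along which they close (so a half turn about z gives the same grasp; the last joint's range is limited). The gripper opens to 85 mm and grips with 20 to 120 N. Pads are 22 mm wide; open, the fingers measure 114 mm over their backs; the gripper's body (76 mm by 85 mm) begins 54 mm behind the grasp point. The pads swing forward as they close: fully open they stand 13 mm farther back than shut.
Start: joints at [68.216, 7.471, 85.268, -0, 87.261, -4.893], TCP at [174.307, 574.127, 231.292] pointing down, gripper open.
Joint ranges: [-169.43, 169.43], [-51.17, 129.36], [1.28, 143.12], [-76.62, 256.62], [0, 156.53], [-152.29, 152.29]. Speed limits (degrees/s): [136.94, 136.94, 159.86, 180, 180, 180].

INTERFACE

Orientations are given as [roll, pitch, yaw] about the fixed x, y, z axes, in that order (R = Rz(yaw) Ry(pitch) Rx(roll)).
In Python, from bench import status, eyes, r gives the robot as it stands.
- The arm moves only by the shell command python3 -m handwheel 'ROWS' [FORCE]. ROWS is a JSON object whose one key "series" holds a list that holds one entry, the list of rows, each a list of 7 numbers: the shift along the tool's x, y, z in cm, then the turn, a rotation vector about the tool's x, y, z in rad, then the opening, from 0 (shut) to 1 (fully open). In form: {"series": [[[tx, ty, tz, rx, ry, rz, claw], ...]]}. A call has 1 to 12 rows; each row is the pose to reach, as a shift and turn from the pose commanded when the call began, along the tool's axes at that moment; what a row does not reach only later rows make up. A row lasts 1/8 s, in which the tool goes at most 62.5 mm and 10.7 degrees, less where a joint would pass 70% of its speed; a pose out of reach is approached as far as the arm can. A call with a gripper value outside its range is refused whole. The fingers move at their own pace and stop on an object; FORCE is the grip in N (left out, the last holds). Time passes only in rows, so rows that repeat a pose let the fingers close. It gives the time, the measured TCP pose, the force, the opening and the grip force at its end, in the units of the state.
- status.sense(): the state, without advancing time (a new reading comes with each control period).
- eyes.snapshot(name): name is "scene" or "side" or "wrist"; returns a dict with "img" (400x640x3 uint8, red, green, blue), "mtx" (3x3 intrinsics, pixels), "R" (3x3) and "t" (3): a world point X has camera coordinates R X + t. Camera axes: x right, y down, z forward; pixel columns grow to the right and rows downward; lengths in mm; the calibration is good to about 2 mm. A picture is of the moment at which its call begins. There is no depth.
- r.hand_in(): hands the job in; it is judged then, once.
The state is a dict: "time": time; "joint_pos": joint angles; "qd": joint speeds; "joint_efforts": joint torques, N m; "tool_pos": TCP position; "tcp_rot": TCP orientation; "ft_force": force on the tool from outside, world axes, zero at the start; "wrist_torque": the same for the moment, N m; "finger_gap": finger opening in mm; "grip_force": force on a finger pad.
Only numpy, scipy, OpenCV 4.12 (cv2) and the standard library are available. Lean on these libraries where they do the work, as an engineer would, in place of code of your own. Each camera call takes 0.05 s, during which the arm holds its last target. There are 200 camera calls.

## Working session

There is one attempt and no reset: what is moved stays moved. The work goes in short steps, Python scripts to look and compute and a shell command to move; the robot and the scene stay as the last step left them, time stands still between calls to the robot, and variables do not carry over. Pictures are saved under pics/ and viewed, at most 10 in all, crops included, and the job is handed in when it is done.

```bash
mkdir -p pics; ls
python3 - <<'E'
from bench import status, eyes, r
import cv2,numpy as np
print(status.sense())
for n in("scene","side"):
    d=eyes.snapshot(n); cv2.imwrite(f"pics/{n}0.png",d["img"][:,:,::-1]); np.savez(f"{n}0.npz",**d)
    print(n,d["mtx"].tolist(),d["R"].round(3).tolist(),d["t"], -d["R"].T@d["t"])
E
```

```text
pics
{'time': 0.0, 'joint_pos': array([ 6.82176872e+01,  7.51679559e+00,  8.53313132e+01,  7.49264504e-04,
        8.72611329e+01, -4.89268799e+00]), 'qd': array([ 0.03427361, -0.030295  , -0.04768392, -0.03643056,  0.07816329,
       -0.18039428]), 'joint_efforts': array([ 1.31481229e-03, -5.69396746e+01, -5.00565684e+01, -6.89771355e-06,
        1.45342690e-02, -2.47559899e-05]), 'tool_pos': array([174.07746058, 573.60268363, 230.207349  ]), 'tcp_rot': array([-1.79891220e+02, -1.00628022e-02,  1.63110329e+02]), 'ft_force': array([ 0.52650288,  0.13074166, -0.20090368]), 'wrist_torque': array([-0.03143064, -0.04433201,  0.00302869]), 'grip_force': 0.0, 'finger_gap': 85.68060403609235}
scene [[378.45639933950605, 0.0, 324.3848696023723], [0.0, 378.45639933950605, 204.0201424505492], [0.0, 0.0, 1.0]] [[0.307, 0.952, -0.001], [0.707, -0.229, -0.669], [-0.637, 0.204, -0.743]] [-152.29652329 -253.10243522 1590.15603708] [1239.28025688 -237.70013705 1011.69876234]
side [[430.1020229873066, 0.0, 318.94511116431164], [0.0, 430.1020229873066, 202.08285995435935], [0.0, 0.0, 1.0]] [[0.792, -0.61, -0.001], [-0.426, -0.552, -0.717], [0.437, 0.568, -0.698]] [-394.80958027  335.24152939 1348.95845559] [-133.22326367 -822.19553392 1180.76097015]
```

View pics/scene0.png

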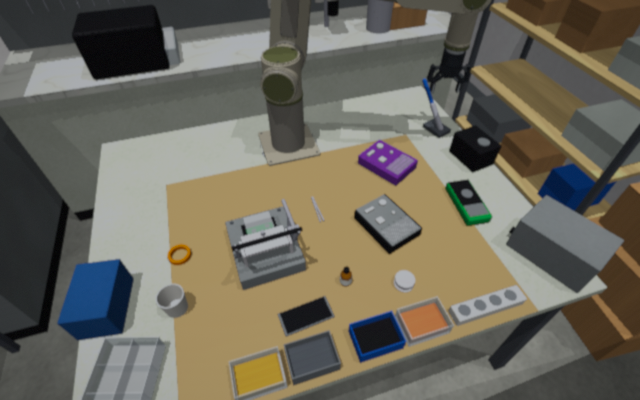

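View pics/side0.png

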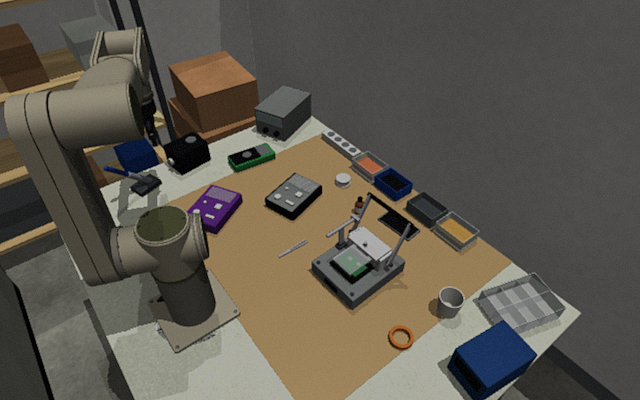

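The scene picture shows the black controller at about (388,222), with its purple look-alike at (388,160) and the press at (265,245). In the side picture they are at (294,195), (215,208) and (358,270). The only things that could be mistaken for the controller are the purple box and the green multimeter (468,200). I choose the black box, and the press is the only one. Next is one close crop of all four views.

Run:
```python
import cv2,numpy as np
def c(n,x,y,w=100,h=75):
    im=cv2.imread(f"pics/{n}0.png")[y:y+h,x:x+w]; im=cv2.resize(im,(400,300),interpolation=cv2.INTER_CUBIC)
    for i in range(0,w,20): cv2.putText(im,str(x+i),(i*400//w,8),0,.3,(0,0,255),1); cv2.line(im,(i*400//w,8),(i*400//w,14),(0,0,255),1)
    for i in range(0,h,15): cv2.putText(im,str(y+i),(0,i*300//h+4),0,.3,(0,0,255),1)
    return im
a=np.vstack([np.hstack([c("scene",340,180),c("side",250,160)]),np.hstack([c("scene",216,195,108,81)if 0 else c("scene",215,198,100,94),c("side",305,185,110,120)])])
cv2.imwrite("pics/crop1.png",a)
```

```text
(no output)
```

View pics/crop1.png

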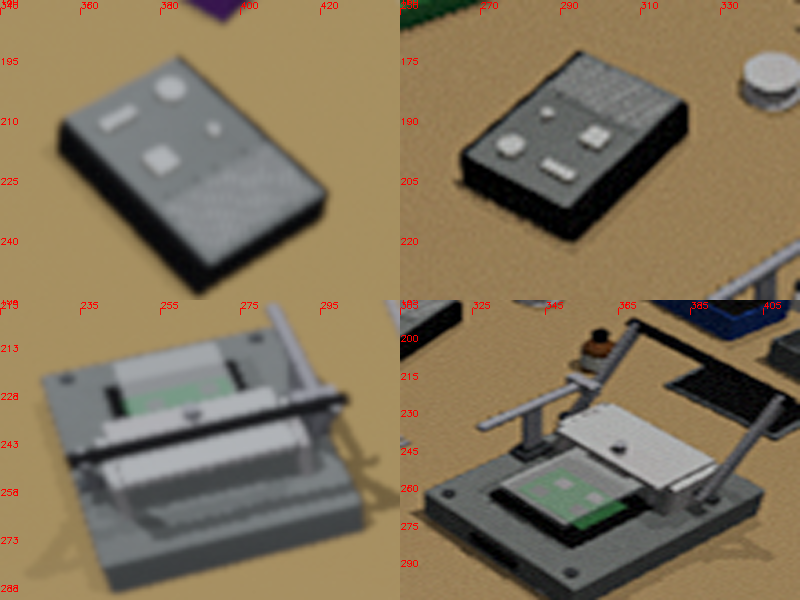

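The crop shows the black controller with its four keys: long at scene (369.5,209.5), square at (380,220), round at (383,202) and small at (393.5,212). The press's catch and lever bar are clear too. I'll fit both poses using both cameras.

```bash
cat > h.py <<'E'
import numpy as np,cv2
from scipy.optimize import least_squares
from scipy.spatial.transform import Rotation as Ro
def cams(s="0"): return {n:np.load(f"{n}{s}.npz") for n in("scene","side")}
def proj(c,X):
    p=(c["R"]@np.asarray(X,float).T).T+c["t"]; p=p@c["mtx"].T; return p[:,:2]/p[:,2:]
def W(q,P): return Ro.from_euler('z',q[2]).apply(np.asarray(P,float))+[q[0],q[1],0]
def fit(obs,x0):
    C=cams()
    f=lambda q:np.concatenate([(proj(C[n],W(q,[o[0] for o in L]))-[o[1] for o in L]).ravel() for n,L in obs.items()])
    s=least_squares(f,x0,loss='soft_l1'); return s.x,f(s.x).reshape(-1,2)
E
python3 - <<'E'
from h import *
K=dict(l=(-62,-29,54),s=(-6,-29,54),r=(-62,29,54),m=(-6,29,54),fr=(-95,-70,45),fl=(-95,70,45),rl=(95,70,45),rr=(95,-70,45))
o={"scene":dict(l=(369.5,209.5),s=(380.3,220),r=(382.7,202),m=(393.5,212.2),fr=(355.5,210.5),fl=(385,194.2),rl=(421.5,228.7),rr=(390.2,247)),
"side":dict(l=(289.5,202.2),s=(298.5,194.5),r=(277.8,196.5),m=(286.8,188.2),fl=(265.5,199.2),rl=(294.7,173),rr=(321.7,185.7),fr=(293.2,212.5))}
q,res=fit({n:[(K[k],v) for k,v in L.items()] for n,L in o.items()},[500,200,.3]); print("ctl",q,np.degrees(q[2]));print(res.round(1).tolist())
for k in"lsrm":print(k,W(q,[K[k]]).round(1))
P=dict(fr=(-120,-100,55),fl=(-120,100,55),rl=(120,100,55),rr=(120,-100,55),br=(122,-95,217),bl=(122,95,217),cf=(-62,85,145))
o={"scene":dict(fr=(225,222.4),rl=(306.2,260.7),rr=(241.7,281),br=(233,248.1),bl=(301.2,229)),"side":dict(fl=(312.4,263.8),fr=(353.1,301),rr=(404.8,261.8),bl=(368.8,193.8),cf=(327.8,235.8))}
q,res=fit({n:[(P[k],v) for k,v in L.items()] for n,L in o.items()},[500,-100,.3]); print("press",q,np.degrees(q[2]));print(res.round(1).tolist())
for p in((122,0,217),(-45,85,145),(-45,85,70),(50,0,85)):print(p,W(q,[p]).round(1))
E
```

```text
ctl [5.36606101e+02 2.07676241e+02 2.89163311e-01] 16.567837303672707
[[-0.3, -0.5], [-0.3, -0.4], [-0.3, -0.2], [-0.2, -0.2], [-2.1, -0.6], [-0.0, -1.2], [1.7, -0.9], [0.3, 0.8], [0.4, -0.1], [0.5, -0.6], [0.2, -0.6], [0.4, -0.3], [-1.1, -1.1], [0.4, -1.0], [1.3, -0.2], [-0.1, 1.0]]
l [[485.4 162.2  54. ]]
s [[539.1 178.2  54. ]]
r [[468.9 217.8  54. ]]
m [[522.6 233.8  54. ]]
press [ 5.05416288e+02 -2.03072920e+02  5.01885270e-02] 2.875590774562675
[[-0.6, -1.0], [-0.1, 0.3], [-1.5, 0.8], [-1.3, 1.0], [1.1, -0.7], [-1.6, -2.7], [-0.2, -0.1], [0.9, -1.7], [-0.9, -0.6], [-0.4, 1.2]]
(122, 0, 217) [[ 627.3 -197.   217. ]]
(-45, 85, 145) [[ 456.2 -120.4  145. ]]
(-45, 85, 70) [[ 456.2 -120.4   70. ]]
(50, 0, 85) [[ 555.4 -200.6   85. ]]
```

The fits hold: residuals are about 1 px and reach is fine. Next I close the fingers and go above the long key.

```bash
cat >> h.py <<'E'
def go(p,yaw=None):
    from bench import status
    s=status.sense(); R=Ro.from_euler('xyz',s["tcp_rot"],degrees=True)
    d=R.inv().apply(np.array(p)-s["tool_pos"])/10
    out=[d.round(2).tolist()]
    if yaw is not None:  # yaw: world angle of the tool's y axis
        T=Ro.from_euler('xyz',[180,0,yaw+90],degrees=True); out.append((R.inv()*T).as_rotvec().round(3).tolist())
    print(p,*out)
E
python3 -c "
from h import *
go((485.4,162.2,100),106.6);go((485.4,162.2,60),106.6)"
```

```text
(485.4, 162.2, 100) [-41.74, -30.31, 13.08] [-0.002, -0.001, -0.584]
(485.4, 162.2, 60) [-41.74, -30.3, 17.08] [-0.002, -0.001, -0.584]
```

```bash
python3 -m handwheel '{"series": [[[-10,-7.5,0,0,0,0,0],[-20,-15,3,0,0,-0.2,0],[-41.74,-30.3,13,0,0,-0.584,0],[-41.74,-30.3,13,0,0,-0.584,0],[-41.74,-30.3,13,0,0,-0.584,0],[-41.74,-30.3,13,0,0,-0.584,0],[-41.74,-30.3,13,0,0,-0.584,0],[-41.74,-30.3,13,0,0,-0.584,0],[-41.74,-30.3,13,0,0,-0.584,0],[-41.74,-30.3,13,0,0,-0.584,0],[-41.74,-30.3,13,0,0,-0.584,0],[-41.74,-30.3,13,0,0,-0.584,0]]]}' 30
python3 - <<'E'
from h import *
go((485.4,162.2,58),106.6)
from bench import eyes
o=[]
for n,x,y in(("scene",320,130),("side",230,120)):
    d=eyes.snapshot(n);im=d["img"][y:y+110,x:x+146,::-1];o.append(cv2.resize(im,(400,300),interpolation=cv2.INTER_CUBIC))
cv2.imwrite("pics/k1.png",np.hstack(o))
E
```

```text
time: 1.6
tool_pos: [485.3, 164.0, 101.6]
tcp_rot: [180.0, 0.0, -163.3]
ft_force: [0.0, 0.6, 0.2]
finger_gap: 0.2
grip_force: 0.0
(485.4, 162.2, 58) [0.04, -0.17, 4.36] [0.0, 0.0, 0.001]
```

View pics/k1.png

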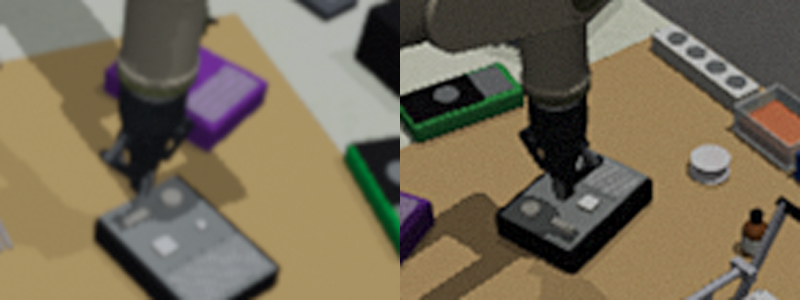

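The fingertips stand over the long key at scene crop (143,205), side crop (567,195). Pressing straight down.

```bash
python3 -m handwheel '{"series": [[[0,-0.15,4,0,0,0,0],[0,-0.15,4.4,0,0,0,0],[0,-0.15,4.8,0,0,0,0],[0,-0.15,5.1,0,0,0,0],[0,-0.15,5.3,0,0,0,0],[0,-0.15,5.3,0,0,0,0],[0,-0.15,5.3,0,0,0,0]]]}'
```

```text
time: 2.58
tool_pos: [486.8, 161.9, 49.1]
tcp_rot: [180.0, 0.1, -163.4]
ft_force: [-1.0, 2.3, 4.1]
finger_gap: -0.0
grip_force: 2.4
```

```bash
python3 -m handwheel '{"series": [[[0,0,0.15,0,0,0,0],[0,0,0.25,0,0,0,0],[0,0,0.25,0,0,0,0]]]}'
```

```text
time: 2.95
tool_pos: [487.0, 161.9, 48.6]
tcp_rot: [180.0, 0.1, -163.4]
ft_force: [-10.5, -0.5, 25.3]
finger_gap: 0.2
grip_force: 13.3
```

The key bottomed out (25 N at z 48.6). Raising.

```bash
python3 -m handwheel '{"series": [[[0,0,-1,0,0,0,0],[0,0,-3,0,0,0,0],[0,0,-3,0,0,0,0],[0,0,-3,0,0,0,0]]]}'; python3 -c "
from h import *
go((539.1,178.2,70),106.6)"
```

```text
time: 3.45
tool_pos: [485.7, 161.2, 74.9]
tcp_rot: [-180.0, -0.1, -163.4]
ft_force: [0.5, 0.9, 0.0]
finger_gap: -0.1
grip_force: 0.0
(539.1, 178.2, 70) [-5.61, 0.11, 0.49] [-0.0, -0.001, -0.001]
```

```bash
python3 -m handwheel '{"series": [[[-5.6,0.1,0,0,0,0,0],[-5.6,0.1,0,0,0,0,0],[-5.6,0.1,0.8,0,0,0,0],[-5.6,0.1,1.6,0,0,0,0],[-5.6,0.1,2.2,0,0,0,0],[-5.6,0.1,2.6,0,0,0,0],[-5.6,0.1,2.85,0,0,0,0],[-5.6,0.1,2.95,0,0,0,0],[-5.6,0.1,2.95,0,0,0,0],[-5.6,0.1,2.95,0,0,0,0]]]}'
```

```text
time: 4.7
tool_pos: [539.1, 178.3, 48.7]
tcp_rot: [-180.0, -0.0, -163.4]
ft_force: [-15.0, -4.4, 23.5]
finger_gap: -0.0
grip_force: 11.8
```

```bash
python3 -m handwheel '{"series": [[[0,0,-1,0,0,0,0],[0,0,-3,0,0,0,0],[0,0,-3,0,0,0,0],[0,0,-3,0,0,0,0]]]}'; python3 -c "
from h import *
go((468.9,217.8,70),106.6)"
```

```text
time: 5.2
tool_pos: [539.7, 178.4, 76.4]
tcp_rot: [-180.0, 0.0, -163.4]
ft_force: [0.5, 0.3, -0.2]
finger_gap: -0.3
grip_force: 0.0
(468.9, 217.8, 70) [5.66, 5.79, 0.64] [-0.0, 0.001, -0.001]
```

```bash
python3 -m handwheel '{"series": [[[5.65,5.8,0,0,0,0,0],[5.65,5.8,0,0,0,0,0],[5.65,5.8,0,0,0,0,0],[5.65,5.8,0.8,0,0,0,0],[5.65,5.8,1.6,0,0,0,0],[5.65,5.8,2.2,0,0,0,0],[5.65,5.8,2.6,0,0,0,0],[5.65,5.8,2.85,0,0,0,0],[5.65,5.8,3,0,0,0,0],[5.65,5.8,3,0,0,0,0],[5.65,5.8,3,0,0,0,0]]]}'
```

```text
time: 6.58
tool_pos: [469.2, 217.4, 48.7]
tcp_rot: [-179.9, -0.0, -163.4]
ft_force: [-11.3, -7.9, 25.2]
finger_gap: 0.0
grip_force: 12.8
```

```bash
python3 -m handwheel '{"series": [[[0,0,-1,0,0,0,0],[0,0,-5,0,0,0,0],[0,0,-11,0,0,0,0],[0,0,-17,0,0,0,0],[0,0,-17,0,0,0,0],[0,0,-17,0,0,0,0]]]}'; python3 -c "
from h import *
go((456,-116,220),92.9)"
```

```text
time: 7.32
tool_pos: [468.8, 218.0, 216.1]
tcp_rot: [180.0, 0.0, -163.4]
ft_force: [-0.4, 0.0, -0.4]
finger_gap: 0.3
grip_force: 0.0
(456, -116, 220) [10.75, -31.64, -0.4] [0.0, 0.0, 0.239]
```

```bash
python3 -m handwheel '{"series": [[[3.5,-6,-0.4,0,0,0.05,1],[10.75,-31.6,-0.4,0,0,0.24,0.9],[10.75,-31.6,-0.4,0,0,0.24,0.9],[10.75,-31.6,-0.4,0,0,0.24,0.9],[10.75,-31.6,-0.4,0,0,0.24,0.9],[10.75,-31.6,-0.4,0,0,0.24,0.9],[10.75,-31.6,-0.4,0,0,0.24,0.9],[10.75,-31.6,-0.4,0,0,0.24,0.9]]]}'
python3 - <<'E'
from h import *
from bench import eyes,status
s=status.sense();print(s["tool_pos"],s["finger_gap"])
o=[]
d=eyes.snapshot("wrist");np.savez("wrist1.npz",**d)
o.append(cv2.resize(d["img"][:,:,::-1],(480,300)))
q=(505.4,-203.07,.0502)
a=np.arange(0,.13,.06)
for t in a: print(t,proj(d,W(q,[(x,85+75*np.sin(t),70+75*np.cos(t)) for x in(-62,-45,66)])).round(0).tolist())
d=eyes.snapshot("side");im=d["img"][150:300,290:440,::-1];o.append(cv2.resize(im,(300,300),interpolation=cv2.INTER_CUBIC))
cv2.imwrite("pics/c1.png",np.hstack(o))
E
```

```text
time: 8.32
tool_pos: [455.2, -114.7, 218.9]
tcp_rot: [179.9, -0.1, -177.2]
ft_force: [-0.3, 0.1, -0.6]
finger_gap: 77.1
grip_force: 0.0
[ 455.24188159 -114.69904899  218.87102586] 77.06805042937377
0.0 [[318.0, 191.0], [318.0, 212.0], [319.0, 325.0]]
0.06 [[324.0, 191.0], [324.0, 211.0], [324.0, 325.0]]
0.12 [[329.0, 191.0], [329.0, 211.0], [329.0, 325.0]]
```

View pics/c1.png

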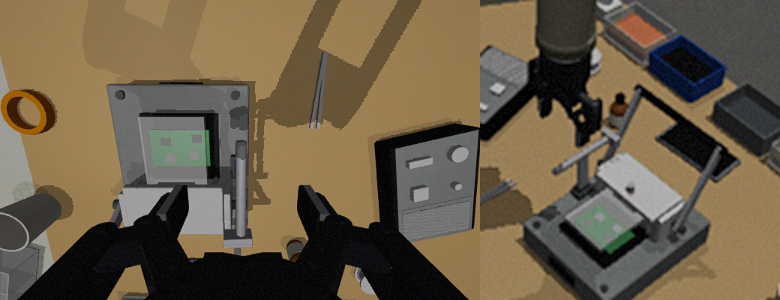

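The wrist view shows the catch bar's front end at (321,191) in full-frame pixels. The model predicts (321,191) for a catch angle of about 0.03. The fingers straddle the bar.

```bash
python3 -c "
from h import *
go((456,-118,127),92.9)"
python3 -m handwheel '{"series": [[[-0.1,-0.3,0,0,0,0,0.55],[-0.1,-0.3,3,0,0,0,0.55],[-0.1,-0.3,6,0,0,0,0.55],[-0.1,-0.3,9.2,0,0,0,0.55],[-0.1,-0.3,9.2,0,0,0,0.55],[-0.1,-0.3,9.2,0,0,0,0],[-0.1,-0.3,9.2,0,0,0,0],[-0.1,-0.3,9.2,0,0,0,0],[-0.1,-0.3,9.2,0,0,0,0],[-0.1,-0.3,9.2,0,0,0,0]]]}' 25
```

```text
(456, -118, 127) [-0.03, -0.37, 9.26] [0.001, -0.001, 0.0]
time: 9.68
tool_pos: [458.2, -118.9, 130.2]
tcp_rot: [-179.9, 0.2, -177.2]
ft_force: [0.2, 1.7, 6.8]
finger_gap: 11.1
grip_force: 25.0
```

Gripped: the gap is 11 mm on the 12 mm bar. Now I swing it along the arc.

```bash
python3 -m handwheel '{"series": [[[0,0.8,0.05,0,0,0,0],[0,1.63,0.23,0,0,0,0],[0,2.5,0.55,0,0,0,0],[0,3.37,0.92,0,0,0,0],[0,4.2,1.45,0,0,0,0],[0,4.89,2.0,0,0,0,0],[0,5.5,2.7,0,0,0,0],[0,6.09,3.44,0,0,0,0],[0,6.45,4.1,0,0,0,0],[0,6.77,4.78,0,0,0,0],[0,7.0,5.5,0,0,0,0],[0,7.17,6.2,0,0,0,0]]]}'
```

```text
time: 11.18
tool_pos: [453.7, -46.7, 65.9]
tcp_rot: [-180.0, 0.0, -177.2]
ft_force: [4.0, -2.4, 2.4]
finger_gap: 10.9
grip_force: 25.4
```

```bash
python3 -m handwheel '{"series": [[[0,0.07,0.4,0,0,0,0],[0,0.1,0.7,0,0,0,0],[0,0.1,0.7,0,0,0,0],[0,0.1,0.7,0,0,0,0.5],[0,0.1,0.7,0,0,0,0.5],[0,0.1,0.7,0,0,0,0.5],[0,0.1,-4,0,0,0,0.5],[0,0.1,-10,0,0,0,0.5],[0,0.1,-15,0,0,0,0.5],[0,0.1,-22,0,0,0,0.5],[0,0.1,-22,0,0,0,0.5],[0,0.1,-22,0,0,0,0.5]]]}'
python3 - <<'E'
from h import *
from bench import eyes
q=(505.4,-203.07,.0502)
o=[]
for n,x,y in(("scene",200,160),("side",280,150)):
    d=eyes.snapshot(n);im=d["img"][y:y+150,x:x+150,::-1];o.append(cv2.resize(im,(400,400),interpolation=cv2.INTER_CUBIC))
    for t in(0,1.2,1.5): print(n,t,((proj(d,W(q,[(a,85+75*np.sin(t),70+75*np.cos(t)) for a in(-62,66)])) -[x,y])*400/150).round(0).tolist())
cv2.imwrite("pics/c2.png",np.hstack(o))
go((616,-197,300),2.9);go((616,-197,300),182.9);go((627,-197,300))
from bench import status; print(status.sense()["joint_pos"])
E
```

```text
time: 12.68
tool_pos: [453.6, -46.0, 286.4]
tcp_rot: [-180.0, 0.0, -177.2]
ft_force: [-0.3, -0.1, -0.0]
finger_gap: 42.8
grip_force: 0.0
scene 0 [[217.0, 107.0], [251.0, 188.0]]
scene 1.2 [[276.0, 119.0], [312.0, 197.0]]
scene 1.5 [[281.0, 129.0], [316.0, 207.0]]
side 0 [[127.0, 232.0], [204.0, 182.0]]
side 1.2 [[89.0, 225.0], [164.0, 177.0]]
side 1.5 [[87.0, 234.0], [161.0, 187.0]]
(616, -197, 300) [-15.57, -15.91, -1.64] [-0.002, -0.003, 1.569]
(616, -197, 300) [-15.57, -15.91, -1.64] [0.003, -0.002, -1.572]
(627, -197, 300) [-16.67, -15.96, -1.65]
[-1.22387261e+01 -1.62254434e+01  1.02291834e+02  1.82536722e-03
  9.41200059e+01 -1.05058489e+02]
```

View pics/c2.png

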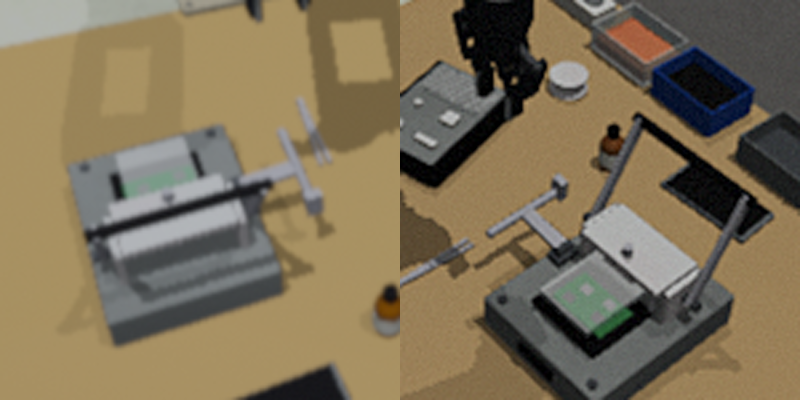

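The catch lies over to the side, with its bar at scene crop (283,130)–(315,200), which matches the model at 1.5 rad. The bystanders are untouched. Next I go over the lever bar with the fingers closing along the press's x.

```bash
python3 -m handwheel '{"series": [[[-16.7,-15.95,-1.6,0,0,0.18,0.55],[-16.7,-15.95,-1.6,0,0,0.36,0.55],[-16.7,-15.95,-1.6,0,0,0.54,0.55],[-16.7,-15.95,-1.6,0,0,0.72,0.55],[-16.7,-15.95,-1.6,0,0,0.9,0.55],[-16.7,-15.95,-1.6,0,0,1.08,0.55],[-16.7,-15.95,-1.6,0,0,1.26,0.55],[-16.7,-15.95,-1.6,0,0,1.42,0.55],[-16.7,-15.95,-1.6,0,0,1.57,0.55],[-16.7,-15.95,-1.6,0,0,1.57,0.55],[-16.7,-15.95,-1.6,0,0,1.57,0.55],[-16.7,-15.95,-1.6,0,0,1.57,0.55]]]}'
python3 - <<'E'
from h import *
from bench import eyes
q=(505.4,-203.07,.0502)
d=eyes.snapshot("wrist");print(proj(d,W(q,[(122,a,217) for a in(-85,0,85)])).round(0).tolist())
cv2.imwrite("pics/l1.png",d["img"][:,:,::-1])
go((627.3,-197,199),2.9)
E
```

```text
time: 14.28
tool_pos: [627.9, -197.0, 301.7]
tcp_rot: [-180.0, -0.0, 93.0]
ft_force: [0.4, -0.4, 1.2]
finger_gap: 47.2
grip_force: 0.0
[[323.0, 291.0], [323.0, 204.0], [323.0, 98.0]]
(627.3, -197, 199) [0.0, -0.06, 10.3] [-0.0, -0.0, 0.001]
```

View pics/l1.png

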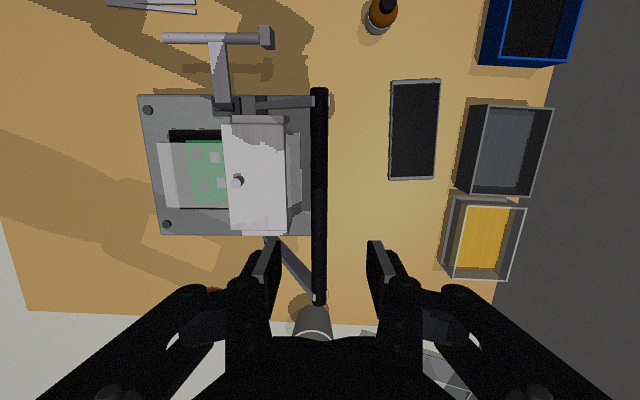

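The lever bar runs vertically at column 319, from row 90 to 303, centred between the fingers. Model column is 323, about 2 mm off. Descending to grip.

```bash
python3 -m handwheel '{"series": [[[0,-0.25,4,0,0,0,0.55],[0,-0.25,7,0,0,0,0.55],[0,-0.25,10.3,0,0,0,0.55],[0,-0.25,10.3,0,0,0,0.55],[0,-0.25,10.3,0,0,0,0.55],[0,-0.25,10.3,0,0,0,0],[0,-0.25,10.3,0,0,0,0],[0,-0.25,10.3,0,0,0,0],[0,-0.25,10.3,0,0,0,0],[0,-0.25,10.3,0,0,0,0]]]}' 40
```

```text
time: 15.58
tool_pos: [624.0, -197.7, 201.5]
tcp_rot: [-179.8, 0.0, 92.8]
ft_force: [-14.8, 1.3, 10.4]
finger_gap: 12.6
grip_force: 39.7
```

```bash
python3 -m handwheel '{"series": [[[0,-0.7,-0.35,0,0,0,0],[0,-1.35,-0.66,0,0,0,0],[0,-2.76,-1.17,0,0,0,0],[0,-4.21,-1.54,0,0,0,0],[0,-5.69,-1.77,0,0,0,0],[0,-7.19,-1.84,0,0,0,0],[0,-8.69,-1.77,0,0,0,0],[0,-10.17,-1.54,0,0,0,0],[0,-11.62,-1.17,0,0,0,0],[0,-13.0,-0.66,0,0,0,0],[0,-13.7,-0.35,0,0,0,0],[0,-13.7,-0.35,0,0,0,0]]]}'
```

```text
time: 17.08
tool_pos: [491.2, -204.0, 206.5]
tcp_rot: [179.5, 0.1, 92.9]
ft_force: [6.2, 3.9, 10.7]
finger_gap: 12.5
grip_force: 43.5
```

```bash
python3 -m handwheel '{"series": [[[0,-0.2,0.1,0,0,0,0],[0,-0.4,0.2,0,0,0,0],[0,-0.4,0.2,0,0,0,0],[0,-0.4,0.2,0,0,0,0],[0,-0.4,0.2,0,0,0,0]]]}'
python3 - <<'E'
from h import *
from bench import eyes
q=(505.4,-203.07,.0502)
o=[]
for n,x,y in(("scene",200,160),("side",280,150)):
    d=eyes.snapshot(n);im=d["img"][y:y+150,x:x+150,::-1];o.append(cv2.resize(im,(400,400),interpolation=cv2.INTER_CUBIC))
    for t in(.85,.95): print(n,t,((proj(d,W(q,[(50+150*np.sin(.5-t),a,85+150*np.cos(.5-t)) for a in(-95,95)])) -[x,y])*400/150).round(0).tolist())
cv2.imwrite("pics/l2.png",np.hstack(o))
E
```

```text
time: 17.7
tool_pos: [488.1, -204.2, 205.0]
tcp_rot: [179.5, 0.1, 92.9]
ft_force: [6.4, 4.7, 11.4]
finger_gap: 12.6
grip_force: 43.7
scene 0.85 [[59.0, 140.0], [236.0, 92.0]]
scene 0.95 [[58.0, 134.0], [233.0, 88.0]]
side 0.85 [[279.0, 251.0], [161.0, 156.0]]
side 0.95 [[270.0, 260.0], [152.0, 165.0]]
```

View pics/l2.png

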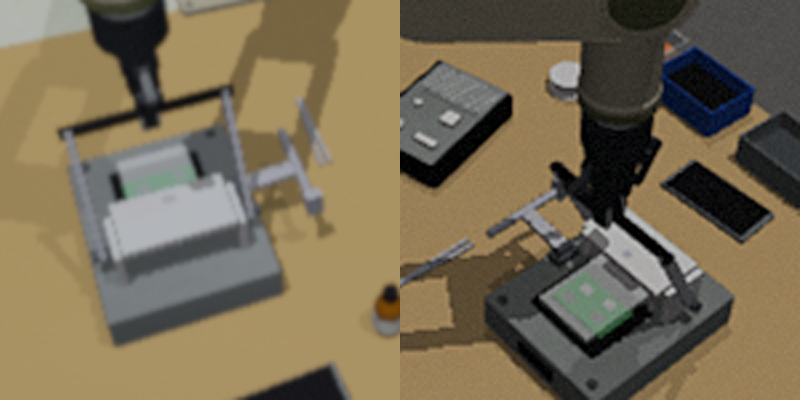

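The bar's ends are at scene crop (60,133) and (232,90), so the lever angle is about 0.93. The force hasn't risen yet, so I push on to the stop.

```bash
python3 -m handwheel '{"series": [[[0,-0.2,0.1,0,0,0,0],[0,-0.35,0.17,0,0,0,0],[0,-0.5,0.25,0,0,0,0],[0,-0.5,0.25,0,0,0,0],[0,-0.5,0.25,0,0,0,0],[0,-0.5,0.25,0,0,0,0]]]}'
```

```text
time: 18.55
tool_pos: [486.8, -204.3, 204.1]
tcp_rot: [179.0, 0.2, 93.0]
ft_force: [24.1, 5.6, 10.7]
finger_gap: 12.4
grip_force: 44.0
```

The lever is at its stop: x force went from 6 to 24 N while the tool moved only 1.3 mm. I'm keeping the grip and handing in.

```bash
python3 -m handwheel '{"series": [[[0,0,0,0,0,0,0],[0,0,0,0,0,0,0],[0,0,0,0,0,0,0],[0,0,0,0,0,0,0]]]}'; python3 -c "
from bench import r
print(r.hand_in())"
```

```text
time: 19.05
tool_pos: [486.7, -204.3, 204.1]
tcp_rot: [179.0, 0.2, 93.0]
ft_force: [22.9, 6.7, 10.4]
finger_gap: 12.3
grip_force: 44.0
the job is handed in; nothing more can be done
None
```

The job is handed in at about 19 s; the hand-in returned no verdict. The long, square and large round keys were each pressed to the bottom in order, the catch is flipped to the side, and the gripper is holding the lever at its stop.

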